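# Pack the carved stone fragments into their foam trays

### The arm

A 7-joint arm with a two-finger parallel gripper is mounted at the origin on the work surface. World frame = base frame: x ahead of the robot, y to its left, z up, the work surface at z = 0. Lengths are in m, angles in rad, forces in N, time in s.
With the tool pointing down it reaches from about 0.4 to 0.85 m from the base axis. Payload 6.9 kg.
Tool frame: the origin (TCP) lies midway between the tips of the shut fingers; the grasp point (between the pads) lies 19 mm behind it; z points along the fingers, y is the line along which they close (so a half turn about z gives the same grasp; the last joint's range is limited). The gripper opens to 85 mm and grips with 20 to 120 N. Pads are 22 mm wide; open, the fingers measure 114 mm over their backs; the gripper's body (76 mm by 85 mm) begins 54 mm behind the grasp point. The pads swing forward as they close: fully open they stand 13 mm farther back than shut.
Start: joints at [-1.169, 0.507, -0.238, 1.5, 0.126, 1.149, -0.155], TCP at [0.182, 0.598, 0.231] pointing down, gripper open.
Joint ranges: [-3.08, 3.08], [-0.24, 2.05], [-1.43, 1.35], [0, 2.5], [-1.52, 4.66], [0.17, 1.96], [-2.89, 2.89]. Speed limits (rad/s): [2.39, 2.39, 3.14, 3.14, 3.14, 3.14, 3.14].

### API

Orientations are given as a rotation vector (axis times angle).
In Python, from station import arm gives the robot as it stands.
- The arm moves only by the tool arm_command, never from a script. Its argument "commands" is a list of rows, each a list of 6 numbers: the shift along the tool's x, y, z as a fraction of full scale, then the turn, a rotation vector about the tool's x, y, z as a fraction of full scale. In form: [[x, y, z, wx, wy, wz], ...]. A call has 1 to 5 rows; each row is the pose to reach, as a shift and turn from the pose commanded when the call began, along the tool's axes at that moment; what a row does not reach only later rows make up. Full scale, the value 1, is 150 mm for a shift and 90 degrees for a turn. A row lasts 1/12 s, in which the tool goes at most 41.7 mm and 7.16 degrees, less where a joint would pass 70% of its speed; a pose out of reach is approached as far as the arm can. A call with a number of a shift or a turn outside -1 to 1 is refused whole. A call with a gripper value outside its range is refused whole. "claw" is the opening, from -1 (shut) to 1 (fully open), set as the call begins (left out, the last holds). The fingers move at their own pace and stop on an object; "force" is the grip in N (left out, the last holds). Time passes only in rows, so rows that repeat a pose let the fingers close. It gives the time, the measured TCP pose, the force, the opening and the grip force at its end, in the units of the state.
- arm.sense(): the state, without advancing time (a new reading comes with each control period).
- arm.capture(name): name is "scene" or "top" or "wrist"; returns a dict with "frame" (420x560x3 uint8, red, green, blue), "vertical_fov" (degrees; the focal length in pixels is half the picture's height over the tangent of half this angle, whatever the lens; pixels are square), "cx", "cy" (the principal point, pixels), "dist" ([k1, k2, p1, p2, k3] as OpenCV has them; the pictures are not rectified), "rvec" (rotation vector, rad) and "tvec" (3), from world to camera coordinates, as OpenCV has them. Camera axes: x right, y down, z forward; pixel columns grow to the right and rows downward; lengths in m; the calibration is good to about 2 mm. A picture is of the moment at which its call begins. There is no depth.
- arm.sign_off(): hands the job in; it is judged then, once.
The state is a dict: "t": time; "joints": joint angles; "joint_vel": joint speeds; "joint_torque": joint torques, N m; "tcp_pos": TCP position; "eef_rot": TCP orientation; "force": force on the tool from outside, world axes, zero at the start; "torque": the same for the moment, N m; "opening": finger opening in m; "finger_force": force on a finger pad.
Only numpy, scipy, OpenCV 4.12 (cv2) and the standard library are available. Lean on these libraries where they do the work, as an engineer would, in place of code of your own. Each camera call takes 0.05 s, during which the arm holds its last target. There are 200 camera calls.

### The job

Pack the four loose limestone fragments for the store: carry each one to the foam-lined tray whose cut-out matches its outline and set it in the same way up as it stands now, lying flat on the bottom of the cut-out, about in the middle, with nothing left holding it. The stone is fragile, so set each piece down gently rather than dropping it, and leave the packed tile and the glass jar where they are.

Things in the scene. Friction and masses are not known exactly. Their poses are not given: they have to be found in the camera images.
- column_base: Small round column base, 0.26 to 0.41 kg: round foot 68 mm across and 14 mm high, tapering by 18 mm above the underside to a plain round shaft 54 mm across up to the flat top at 50 mm. Grip the shaft. Buff limestone, loose. Origin: centre of the underside, z up.
- moulding: Straight length of moulding, 0.29 to 0.45 kg: foot 92 mm (its x) by 44 mm (its y), 14 mm high, with a central rib 92 by 30 mm with flat upright sides that rises to 50 mm; small rounded fillets at the rib's root end 18 mm above the underside. Ends alike. Grip the rib across y. Buff limestone, loose. Origin: centre of the underside, z up.
- capital: Small capital standing head down, 0.14 to 0.23 kg: square slab 48 by 48 mm (sides along x and y), 14 mm high, tapering by 20 mm above the underside to a round neck 36 mm across up to the flat top at 50 mm. Grip the neck. Buff limestone, loose. Origin: centre of the underside, z up.
- cross: Cross lying on its back, 0.27 to 0.43 kg, 44 mm thick, upright sides: shaft along x, 92 by 26 mm (x = -46 to 46 mm); cross-bar along y, 72 by 26 mm, centred at x = +17 mm. Short end to +x, long foot to -x; centre of mass at x = +6 mm. Grip the shaft across y at about x = -18 mm. Buff limestone, loose. Origin: centre of the underside, z up, mid-length of the shaft.
- tray_round: Tray with a round cut-out 84 mm across. Fixed, open cardboard box 134 (x) by 112 (y) mm, 26 mm high, filled with dark foam to 24 mm; the cut-out is centred on it, 12 mm deep, its pale floor 12 mm above the desk. Origin: centre of the underside, z up.
- tray_long: Tray with a long rectangular cut-out, 108 mm along its x by 60 mm along its y. Fixed, open cardboard box 134 (x) by 112 (y) mm, 26 mm high, filled with dark foam to 24 mm; the cut-out is centred on it, 12 mm deep, its pale floor 12 mm above the desk. Origin: centre of the underside, z up.
- tray_square: Tray with a square cut-out 64 by 64 mm, sides along its x and y. Fixed, open cardboard box 134 (x) by 112 (y) mm, 26 mm high, filled with dark foam to 24 mm; the cut-out is centred on it, 12 mm deep, its pale floor 12 mm above the desk. Origin: centre of the underside, z up.
- tray_cross: Tray with a cross-shaped cut-out: slot along x 108 by 42 mm, crossed by a slot along y 88 by 42 mm centred at x = +17 mm; the cross goes in with its +x along this +x, origin over origin. Fixed, open cardboard box 134 (x) by 112 (y) mm, 26 mm high, filled with dark foam to 24 mm; the cut-out is centred on it, 12 mm deep, its pale floor 12 mm above the desk. Origin: centre of the underside, z up.
- tile: Broken terracotta tile 80 by 56 mm, 20 mm thick, loose, already packed in a fifth tray of the same size that stands among the others. Not to be disturbed. Origin: centre of its underside, 12 mm above the desk.
- jar: Closed amber glass jar, 48 mm across and 65 mm high, loose, standing on the desk among the fragments. Not to be disturbed. Origin: centre of its underside.
Things that resemble listed ones, but are neither listed nor needed, are in the scene too. Leave any blue or red look-alike of the column_base alone.

How it is judged:
At the end, for the whole second after the job is handed in: Each fragment lies at rest in the tray of its own outline: centre within 13 mm of the tray centre, underside within 4 mm of the cut-out floor, upright within 4 degrees, slower than 20 mm/s; jar and packed tile within 20 mm of where they started (horizontal distance between column_base and tray_round below 0.013 m and z of column_base in the frame of tray_round between 0.008 and 0.016 m and angle between each of column_base, moulding, capital, cross's own z axis and vertical below 0.07 rad and linear speed of each of column_base, moulding, capital, cross below 0.02 m/s and horizontal distance between moulding and tray_long below 0.013 m and z of moulding in the frame of tray_long between 0.008 and 0.016 m and horizontal distance between capital and tray_square below 0.013 m and z of capital in the frame of tray_square between 0.008 and 0.016 m and horizontal distance between cross and tray_cross below 0.013 m and z of cross in the frame of tray_cross between 0.008 and 0.016 m and distance of each of jar, tile from where it was at the start of the episode below 0.02 m); the robot touches nothing.
It fails at once if the glass jar is knocked or shifted by more than 20 mm (distance of jar from where it was at the start of the episode above 0.02 m or angle between jar's own z axis and vertical above 0.5 rad).
It fails at once if the packed tile is shifted by more than 20 mm (distance of tile from where it was at the start of the episode above 0.02 m).
It fails at once if a fragment falls into its tray (over 0.5 m/s in the last 12 mm, a free fall of 13 mm or more) ((linear speed of column_base above 0.5 m/s and z of column_base in the frame of tray_round below 0.024 m and horizontal distance between column_base and tray_round below 0.03 m) or (linear speed of moulding above 0.5 m/s and z of moulding in the frame of tray_long below 0.024 m and horizontal distance between moulding and tray_long below 0.03 m) or (linear speed of capital above 0.5 m/s and z of capital in the frame of tray_square below 0.024 m and horizontal distance between capital and tray_square below 0.03 m) or (linear speed of cross above 0.5 m/s and z of cross in the frame of tray_cross below 0.024 m and horizontal distance between cross and tray_cross below 0.03 m)).
It also fails if it takes over 104 s, if anything falls off the work surface, if the arm or the gripper's body presses on something with over 40 N, if the wrist force passes 120 N, or if a joint passes its speed limit or range.

## Working session

There is one attempt and no reset: what is moved stays moved. The work goes in short steps, Python scripts to look and compute and a tool call to move; the robot and the scene stay as the last step left them, time stands still between calls to the robot, and variables do not carry over. Pictures are saved under pics/ and viewed, at most 14 in all, crops included, and the job is handed in when it is done.

Besides the shell and the picture viewer there is one more tool, called after "Call:" as name(argument=value, ...) on one line, values as JSON. arm_command: Moves the arm, as the interface text tells. Shift numbers are shares of 150 mm and turn numbers shares of 90 degrees, none past 1 either way. Its arguments: {"type":"object","properties":{"commands":{"type":"array"},"claw":{"type":"number"},"force":{"type":"number"}},"required":["commands"]}

```bash
ls; mkdir -p pics
python3 - <<'E'
from station import arm
import cv2,pickle
for n in("scene","top"):
    c=arm.capture(n); pickle.dump(c,open(n+".pkl","wb")); cv2.imwrite(f"pics/{n}0.png",c["frame"][:,:,::-1])
    print(n,{k:v for k,v in c.items() if k!="frame"})
print(arm.sense())
E
```

```text
pics
scene {'vertical_fov': 44.51433278127031, 'cx': 289.0147792953886, 'cy': 212.57886074342443, 'dist': array([-0.11222577,  0.        ,  0.        ,  0.        ,  0.        ]), 'rvec': array([ 0.92148412,  2.5701037 , -0.93919904]), 'tvec': array([ 0.31439457, -0.17689035,  1.65953585])}
top {'vertical_fov': 49.26260153193558, 'cx': 282.51582733060883, 'cy': 204.97516288518392, 'dist': array([0.04663597, 0.        , 0.        , 0.        , 0.        ]), 'rvec': array([ 2.15008912, -2.09724738,  0.19308074]), 'tvec': array([-0.02445514,  0.44672448,  1.03038077])}
{'t': 0.1, 'joints': array([-1.16947198,  0.50824405, -0.23753556,  1.50103378,  0.12568642,
        1.14892285, -0.1547449 ]), 'joint_vel': array([ 9.89464617e-04, -1.60806049e-03, -5.03433742e-05, -2.39164941e-03,
       -6.35192067e-04, -5.90966121e-04,  1.28029550e-03]), 'joint_torque': array([-5.93810953e-03, -6.21823740e+01, -2.19469294e+00, -2.50205237e+01,
        1.26981694e-02,  7.80848408e-03,  6.18623659e-07]), 'tcp_pos': array([0.18213625, 0.59739184, 0.23052247]), 'eef_rot': array([-4.62853945e-01, -3.10708619e+00,  2.52279646e-03]), 'force': array([ 0.19792542, -0.1405068 , -0.0157626 ]), 'torque': array([-0.01139338, -0.03467248,  0.03659843]), 'finger_force': 0.0, 'opening': 0.085103521135679}
```

View pics/top0.png

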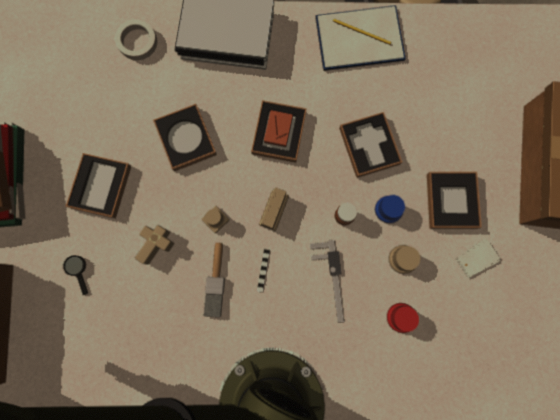

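View pics/scene0.png

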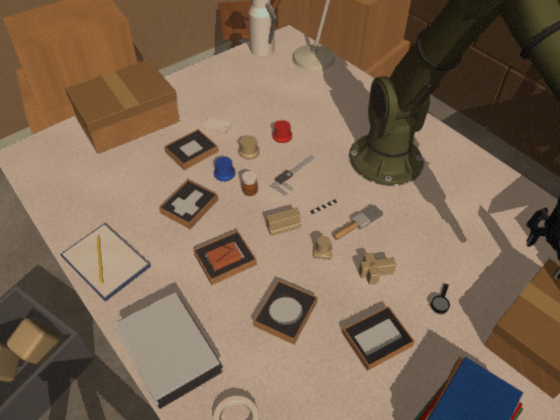

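```bash
cat > h.py <<'E'
from station import arm
import cv2,numpy as np
from scipy.spatial.transform import Rotation as R
def K(c):
    f=c["frame"].shape[0]/2/np.tan(np.radians(c["vertical_fov"])/2)
    return np.array([[f,0,c["cx"]],[0,f,c["cy"]],[0,0,1.]])
def p2w(c,px,z):
    n=cv2.undistortPoints(np.array(px,float).reshape(-1,1,2),K(c),c["dist"]).reshape(-1,2)
    M=cv2.Rodrigues(c["rvec"])[0]; o=-M.T@c["tvec"]
    d=np.c_[n,np.ones(len(n))]@M
    return o+d*((z-o[2])/d[:,2])[:,None]
def w2p(c,P): return cv2.projectPoints(np.array(P,float).reshape(-1,3),c["rvec"],c["tvec"],K(c),c["dist"])[0].reshape(-1,2)
def ortho(c,z,xr,yr,mm):
    # image: columns = -y (left->right is +y -> -y), rows = -x (up is +x)
    xs=np.arange(xr[1],xr[0],-mm/1000); ys=np.arange(yr[1],yr[0],-mm/1000)
    Y,X=np.meshgrid(ys,xs)
    m=w2p(c,np.stack([X,Y,0*X+z],-1)).reshape(*X.shape,2).astype(np.float32)
    return cv2.remap(np.ascontiguousarray(c["frame"][:,:,::-1]),m[...,0],m[...,1],cv2.INTER_CUBIC)
def grid(im,xr,yr,mm,step=.05):
    for y in np.arange(np.ceil(yr[0]/step)*step,yr[1],step):
        u=int((yr[1]-y)/mm*1000); cv2.line(im,(u,0),(u,5),(0,255,0),1); cv2.putText(im,f"{y*100:.0f}",(u,14),0,.33,(0,255,0),1)
    for x in np.arange(np.ceil(xr[0]/step)*step,xr[1],step):
        v=int((xr[1]-x)/mm*1000); cv2.line(im,(0,v),(5,v),(0,255,0),1); cv2.putText(im,f"{x*100:.0f}",(6,v+4),0,.33,(0,255,0),1)
    return im
E
python3 - <<'E'
from h import *
import pickle
c=pickle.load(open("top.pkl","rb"))
print(p2w(c,[(99,186),(186,137),(279,130),(370,144),(454,200)],.024).round(3).tolist())
print(p2w(c,[(154,243),(215,217),(273,208),(346,213),(404,258)],.05).round(3).tolist())
xr=(.3,.75);yr=(-.55,.5);mm=1.35
ims=[grid(ortho(c,z,xr,yr,mm),xr,yr,mm) for z in(.024,.05)]
im=np.vstack([ims[0][:270],ims[1][60:]]);print(im.shape)
cv2.imwrite("pics/o1.png",im)
# cut-out blobs
g=cv2.cvtColor(c["frame"],cv2.COLOR_RGB2HSV)
for n,p in dict(long=(99,186),round=(186,137),cross=(370,144),square=(454,200)).items():
    x,y=p; w=45; v=cv2.resize(c["frame"][y-w:y+w,x-w:x+w],None,fx=6,fy=6,interpolation=cv2.INTER_CUBIC).max(2)
    m=(v>75).astype(np.uint8); k,lab,st,ce=cv2.connectedComponentsWithStats(m)
    l=lab[270,270]; cn=max(cv2.findContours((lab==l).astype(np.uint8),0,2)[0],key=cv2.contourArea).reshape(-1,2)
    P=p2w(c,cn/6+[x-w,y-w],.018)[:,:2]
    r=cv2.minAreaRect((P*1000).astype(np.float32)); print(n,v[270,270],r)
E
```

```text
[[0.485, 0.424, 0.024], [0.613, 0.226, 0.024], [0.637, 0.0, 0.024], [0.606, -0.222, 0.024], [0.472, -0.419, 0.024]]
[[0.35, 0.277, 0.05], [0.413, 0.142, 0.05], [0.438, 0.008, 0.05], [0.43, -0.16, 0.05], [0.33, -0.291, 0.05]]
(544, 778, 3)
long 150 ((487.12420654296875, 426.47613525390625), (55.24370574951172, 108.09770965576172), 78.2313461303711)
round 145 ((613.241943359375, 228.64208984375), (78.70140838623047, 79.77536010742188), 3.0367624759674072)
cross 145 ((606.7200317382812, -225.9432830810547), (104.92344665527344, 84.27186584472656), 19.46735191345215)
square 144 ((472.65277099609375, -421.3922119140625), (61.4241943359375, 59.909576416015625), 1.347172498703003)
```

View pics/o1.png

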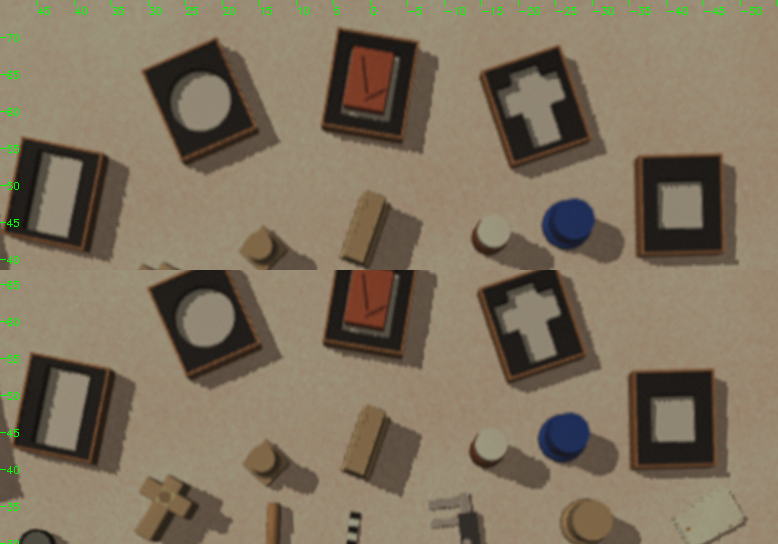

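```bash
cat >> h.py <<'E'
def go(x,y,z,yaw=None):
    """tool-frame fractions to reach TCP x,y,z (m), closing line (tool y) at world angle yaw deg"""
    s=arm.sense(); M=R.from_rotvec(s["eef_rot"]).as_matrix()
    d=M.T@(np.array([x,y,z])-s["tcp_pos"])/.15
    ya=np.degrees(np.arctan2(M[1,1],M[0,1]))
    print("shift",d.round(3),"yaw now %.1f"%ya,"t",s["t"],"pos",s["tcp_pos"].round(4),"q7 %.2f"%s["joints"][6], "op %.4f"%s["opening"])
    if yaw is not None:
        dy=(yaw-ya+90)%180-90; a=np.radians(dy)
        Rt=np.array([[-np.sin(np.radians(ya+dy)),np.cos(np.radians(ya+dy)),0]]).T
        yv=np.array([np.cos(np.radians(ya+dy)),np.sin(np.radians(ya+dy)),0]); zv=np.array([0,0,-1.]); T=np.c_[np.cross(yv,zv),yv,zv]
        print("turn deg %.1f"%dy,"w",(R.from_matrix(M.T@T).as_rotvec()/(np.pi/2)).round(3))
E
python3 - <<'E'
from h import *
import pickle
c=pickle.load(open("top.pkl","rb"))
xr=(.3,.75);yr=(-.55,.55);mm=.5
o=ortho(c,.025,xr,yr,mm); v=o.max(2)
for n,(x,y) in dict(long=(.487,.425),round=(.613,.228),cross=(.606,-.224),square=(.472,-.42)).items():
    m=(v<62).astype(np.uint8); u0=int((yr[1]-y)*2000);v0=int((xr[1]-x)*2000)
    a=np.zeros_like(m); cv2.circle(a,(u0,v0),180,1,-1); m=cv2.morphologyEx(m*a,cv2.MORPH_OPEN,np.ones((9,9)))
    cn=max(cv2.findContours(m,0,2)[0],key=cv2.contourArea)
    r=cv2.minAreaRect(cn); (u,w),s,an=r
    b=cv2.boxPoints(r); e=max((b[1]-b[0],b[2]-b[1]),key=np.linalg.norm); 
    print(n,"x %.4f y %.4f"%(xr[1]-w/2000,yr[1]-u/2000),"size",(s[0]/2,s[1]/2),"long-axis world ang %.1f"%(np.degrees(np.arctan2(-e[0],-e[1]))%180))
go(.36,.27,.23,60)
E
```

```text
long x 0.4898 y 0.4297 size (104.6947021484375, 126.52049255371094) long-axis world ang 168.4
round x 0.6168 y 0.2318 size (126.12794494628906, 104.56908416748047) long-axis world ang 23.8
cross x 0.6091 y -0.2232 size (126.34233093261719, 104.19447326660156) long-axis world ang 18.7
square x 0.4750 y -0.4199 size (125.99910736083984, 103.56675720214844) long-axis world ang 1.4
shift [-1.77  -1.742  0.006] yaw now 73.1 t 0.1 pos [0.1821 0.5974 0.2305] q7 -0.15 op 0.0851
turn deg -13.1 w [-0.001  0.     0.145]
```

Call:
arm_command(commands=[[-0.2,-0.2,0,0,0,0],[-0.4,-0.4,0,0,0,0],[-0.6,-0.59,0,0,0,0],[-0.78,-0.77,0,0,0,0],[-0.95,-0.93,0,0,0,0]], claw=1)

```text
t: 0.52
tcp_pos: [0.2787, 0.4201, 0.2309]
eef_rot: [0.464, 3.107, -0.002]
force: [1.2, -1.5, -0.5]
opening: 0.0855
finger_force: 0.0
```

Call:
arm_command(commands=[[-0.18,-0.18,0,0,0,0],[-0.36,-0.36,0,0,0,0],[-0.54,-0.54,0,0,0,0],[-0.7,-0.7,0,0,0,0],[-0.82,-0.81,0,0,0,0]])

```text
t: 0.93
tcp_pos: [0.361, 0.2673, 0.2311]
eef_rot: [0.467, 3.107, -0.002]
force: [0.8, -1.2, 0.1]
opening: 0.0854
finger_force: 0.0
```

Run:
```python
from h import *
import pickle
for n in("wrist","top"):
    c=arm.capture(n); pickle.dump(c,open(n+"1.pkl","wb"))
    cv2.imwrite(f"pics/{n}1.png",c["frame"][:,:,::-1])
c=pickle.load(open("wrist1.pkl","rb"))
print({k:v for k,v in c.items() if k!="frame"})
xr=(.24,.46);yr=(.1,.38)
cv2.imwrite("pics/w1.png",np.vstack([grid(ortho(c,z,xr,yr,.8),xr,yr,.8) for z in (.044,.05)]))
go(.36,.27,.23,60)
```

```text
{'vertical_fov': 65.78932877984705, 'cx': 282.4262888408911, 'cy': 211.131673443977, 'dist': array([-0.00443806,  0.        ,  0.        ,  0.        ,  0.        ]), 'rvec': array([-2.34892779, -1.73478886, -0.22755706]), 'tvec': array([-0.36229106, -0.29086966,  0.30944565])}
shift [0.021 0.019 0.008] yaw now 72.6 t 1.0333 pos [0.3622 0.2664 0.2311] q7 0.53 op 0.0854
turn deg -12.6 w [-0.001  0.001  0.14 ]
```

View pics/w1.png

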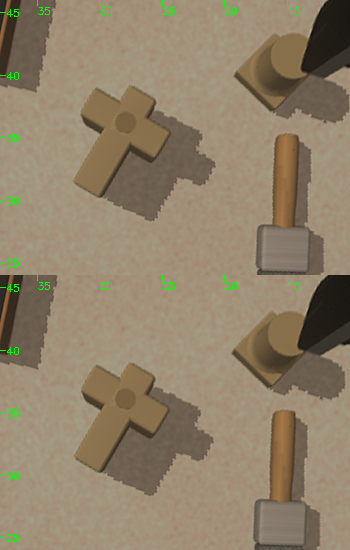

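Call:
arm_command(commands=[[0.06,0.04,0.1,0,0,0.04],[0.14,0.08,0.3,0,0,0.08],[0.2,0.11,0.5,0,0,0.11],[0.255,0.134,0.65,0,0,0.125],[0.255,0.134,0.7,0,0,0.125]])

```text
t: 1.45
tcp_pos: [0.3262, 0.3017, 0.1235]
eef_rot: [-0.761, -3.044, 0.006]
force: [-0.9, -0.4, 0.5]
opening: 0.0853
finger_force: 0.0
```

Run:
```python
from h import *
go(.3318,.297,.02,61.4)
```

```text
shift [-0.049 -0.007  0.69 ] yaw now 61.9 t 1.45 pos [0.3262 0.3017 0.1235] q7 0.20 op 0.0853
turn deg -0.5 w [-0.003 -0.002  0.006]
```

Call:
arm_command(commands=[[-0.03,0,0.15,0,0,0],[-0.04,0,0.3,0,0,0],[-0.04,0,0.38,0,0,0],[-0.04,0,0.4,0,0,0],[-0.04,0,0.4,0,0,0]])

```text
t: 1.87
tcp_pos: [0.3347, 0.2983, 0.066]
eef_rot: [-0.764, -3.047, 0.002]
force: [-0.1, 0.3, -0.1]
opening: 0.0856
finger_force: 0.0
```

Run:
```python
from h import *
go(.3318,.297,.02,61.4)
```

```text
shift [ 0.013 -0.016  0.307] yaw now 61.8 t 1.8667 pos [0.3347 0.2983 0.066 ] q7 0.19 op 0.0856
turn deg -0.4 w [-0.001 -0.     0.005]
```

Call:
arm_command(commands=[[0.013,-0.016,0.12,0,0,0],[0.013,-0.016,0.22,0,0,0],[0.013,-0.016,0.29,0,0,0],[0.013,-0.016,0.307,0,0,0],[0.013,-0.016,0.307,0,0,0]])

```text
t: 2.28
tcp_pos: [0.3321, 0.2974, 0.0207]
eef_rot: [0.765, 3.047, 0.0]
force: [0.1, 0.1, 0.3]
opening: 0.0855
finger_force: 0.0
```

Call:
arm_command(commands=[[0,0,0,0,0,0],[0,0,0,0,0,0],[0,0,0,0,0,0],[0,0,0,0,0,0],[0,0,0,0,0,0]], claw=-1, force=70)

```text
t: 2.7
tcp_pos: [0.3319, 0.2971, 0.0207]
eef_rot: [0.766, 3.047, 0.001]
force: [-1.7, -1.2, 37.5]
opening: 0.026
finger_force: 35.4
```

Call:
arm_command(commands=[[0,0,0,0,0,0],[0,0,0,0,0,0],[0,0,0,0,0,0],[0,0,0,0,0,0],[0,0,0,0,0,0]])

```text
t: 3.12
tcp_pos: [0.332, 0.2972, 0.0209]
eef_rot: [0.766, 3.046, 0.001]
force: [-1.1, -0.6, 9.4]
opening: 0.0251
finger_force: 68.1
```

Run:
```python
from h import *
go(.3318,.297,.12,61.4)
```

```text
shift [ 0.    -0.001 -0.66 ] yaw now 61.8 t 3.1167 pos [0.332  0.2972 0.0209] q7 0.17 op 0.0251
turn deg -0.4 w [0.    0.    0.004]
```

Call:
arm_command(commands=[[0,0,-0.08,0,0,0],[0,0,-0.22,0,0,0],[0,0,-0.4,0,0,0],[0,0,-0.55,0,0,0],[0,0,-0.66,0,0,0]])

```text
t: 3.53
tcp_pos: [0.3317, 0.297, 0.1209]
eef_rot: [0.765, 3.047, 0.001]
force: [0.4, 0.4, -2.7]
opening: 0.0249
finger_force: 69.4
```

Call:
arm_command(commands=[[-0.07,-0.05,0,0,0,0],[-0.2,-0.14,0,0,0,0],[-0.36,-0.255,0,0,0,0],[-0.53,-0.375,0,0,0,0],[-0.7,-0.5,0,0,0,0]])

```text
t: 3.95
tcp_pos: [0.3888, 0.1802, 0.1191]
eef_rot: [-0.763, -3.047, 0.001]
force: [1.5, -0.1, -3.3]
opening: 0.0247
finger_force: 69.2
```

Call:
arm_command(commands=[[-0.17,-0.12,0,0,0,0],[-0.34,-0.24,0,0,0,0],[-0.51,-0.36,0,0,0,0],[-0.68,-0.48,0,0,0,0],[-0.85,-0.605,0,0,0,0]])

```text
t: 4.37
tcp_pos: [0.4583, 0.0397, 0.119]
eef_rot: [-0.765, -3.046, 0.0]
force: [1.8, 0.8, -4.0]
opening: 0.0245
finger_force: 69.3
```

Call:
arm_command(commands=[[-0.17,-0.12,0,0,0,0],[-0.34,-0.24,0,0,0,0],[-0.51,-0.36,0,0,0,0],[-0.68,-0.48,0,0,0,0],[-0.85,-0.605,0,0,0,0]])

```text
t: 4.78
tcp_pos: [0.5276, -0.1004, 0.1188]
eef_rot: [-0.765, -3.045, -0.0]
force: [0.9, 1.0, -3.3]
opening: 0.0246
finger_force: 69.3
```

Call:
arm_command(commands=[[-0.17,-0.12,0,0,0,-0.06],[-0.34,-0.24,0,0,0,-0.13],[-0.51,-0.36,0,0,0,-0.2],[-0.65,-0.46,0,0,0,-0.27],[-0.75,-0.53,0,0,0,-0.34]])

```text
t: 5.2
tcp_pos: [0.5891, -0.2256, 0.1184]
eef_rot: [0.07, -3.139, 0.001]
force: [0.7, -0.4, -4.1]
opening: 0.0247
finger_force: 69.5
```

Call:
arm_command(commands=[[0,0,0,0,0,-0.06],[0,0,0,0,0,-0.12],[0,0,0,0,0,-0.17],[0,0,0,0,0,-0.18],[0,0,0,0,0,-0.18]])

```text
t: 5.62
tcp_pos: [0.5887, -0.2223, 0.1186]
eef_rot: [0.505, -3.099, -0.001]
force: [0.2, -0.4, -2.5]
opening: 0.0248
finger_force: 69.3
```

Run:
```python
from h import *
import pickle
go(.592,-.229,.032,108.7)
c=arm.capture("wrist"); pickle.dump(c,open("wrist2.pkl","wb"))
cv2.imwrite("pics/wr2.png",c["frame"][:,:,::-1])
```

```text
shift [-0.007 -0.05   0.577] yaw now 108.5 t 5.6167 pos [ 0.5887 -0.2223  0.1186] q7 2.00 op 0.0248
turn deg 0.2 w [ 0.001 -0.001 -0.002]
```

View pics/wr2.png

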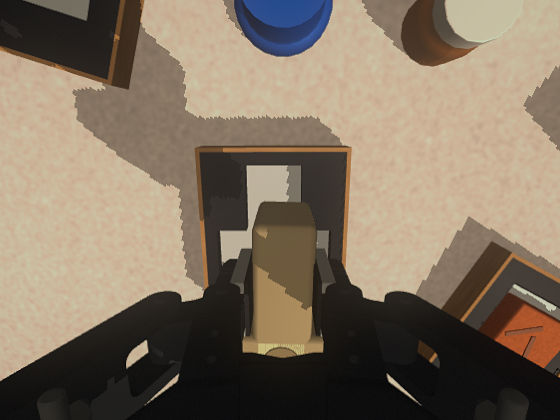

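Run:
```python
from h import *
import pickle
c=pickle.load(open("wrist2.pkl","rb"))
P=p2w(c,[(196,148),(351,148),(247,166),(301,166)],.026)
e=P[0]-P[1];a=np.arctan2(e[1],e[0]);u=np.array([np.sin(a),-np.cos(a)]);
if u[0]<0:u=-u
print(P.round(4).tolist(),np.linalg.norm(e),np.degrees(np.arctan2(u[1],u[0])))
print("centre from rim",(P[0]+P[1])[:2]/2+u*.067,"from slot",(P[2]+P[3])[:2]/2+u*.054, "slot w",np.linalg.norm(P[2]-P[3]))
# cross foot: end top at underside z 0.099 -> top ~.142
Q=p2w(c,[(258,203),(311,203)],.142); print(Q.round(4).tolist(),np.linalg.norm(Q[0]-Q[1]))
```

```text
[[0.5617, -0.2953, 0.026], [0.5265, -0.1904, 0.026], [0.5624, -0.257, 0.026], [0.55, -0.22, 0.026]] 0.11061038418243806 18.508739279104052
centre from rim [ 0.60763005 -0.22153743] from slot [ 0.60738403 -0.22133787] slot w 0.03907512868511917
[[0.5568, -0.2417, 0.142], [0.5505, -0.2227, 0.142]] 0.020039508038585743
```

```bash
python3 - <<'E'
from h import *
import pickle
c=pickle.load(open("wrist2.pkl","rb"))
M=cv2.Rodrigues(c["rvec"])[0]; print("cam",-M.T@c["tvec"], "fwd",M[2])
a=np.radians(18.5);u=np.array([np.cos(a),np.sin(a)]);v=np.array([-u[1],u[0]]);t=np.array([.5887,-.2223])
for off in(0,-4,-8):
  for z in (.098,.142):
    P=[[*(t+(-28+off)/1e3*u+s*.013*v),z] for s in(-1,1)]
    print(off,z,w2p(c,P).round(0).tolist())
E
python3 - <<'E'
import cv2
a=cv2.imread("pics/wr2.png")[180:420,200:370]
cv2.imwrite("pics/c2.png",cv2.resize(a,None,fx=2.4,fy=2.4,interpolation=2))
E
```

```text
cam [ 0.52664195 -0.24214388  0.26137953] fwd [ 0.24484162  0.08282265 -0.96601915]
0 0.098 [[255.0, 199.0], [306.0, 199.0]]
0 0.142 [[246.0, 224.0], [314.0, 224.0]]
-4 0.098 [[255.0, 191.0], [306.0, 191.0]]
-4 0.142 [[246.0, 214.0], [314.0, 214.0]]
-8 0.098 [[255.0, 184.0], [306.0, 184.0]]
-8 0.142 [[245.0, 204.0], [314.0, 204.0]]
```

View pics/c2.png

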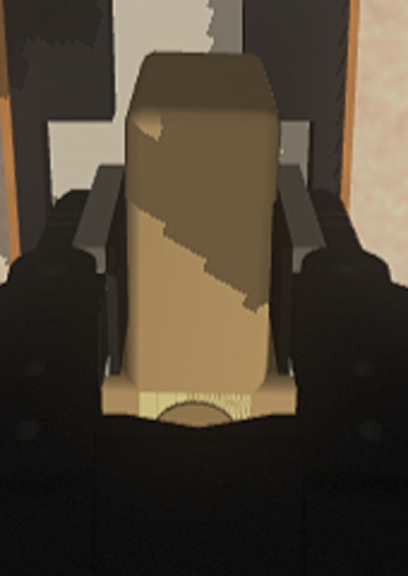

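Call:
arm_command(commands=[[0,-0.02,0.08,0,0,0],[0,-0.04,0.2,0,0,0],[0,-0.042,0.32,0,0,0],[0,-0.042,0.42,0,0,0],[0,-0.042,0.44,0,0,0]])

```text
t: 6.08
tcp_pos: [0.5894, -0.2278, 0.0496]
eef_rot: [0.505, -3.096, -0.003]
force: [-0.5, 0.1, -4.1]
opening: 0.0248
finger_force: 69.1
```

Run:
```python
from h import *
go(.5912,-.2281,.0325,108.5)
```

```text
shift [-0.011 -0.006  0.114] yaw now 108.5 t 6.0833 pos [ 0.5894 -0.2278  0.0496] q7 1.98 op 0.0248
turn deg -0.0 w [ 0.002 -0.003  0.   ]
```

Call:
arm_command(commands=[[-0.005,0,0.04,0,0,0],[-0.01,0,0.07,0,0,0],[-0.01,0,0.095,0,0,0],[-0.01,0,0.11,0,0,0],[-0.01,0,0.114,0,0,0]])

```text
t: 6.5
tcp_pos: [0.593, -0.2278, 0.0362]
eef_rot: [-0.508, 3.1, -0.0]
force: [0.1, -0.3, -3.5]
opening: 0.025
finger_force: 69.2
```

Call:
arm_command(commands=[[0,0,0,0,0,0],[0,0,0,0,0,0]])

```text
t: 6.67
tcp_pos: [0.5931, -0.2279, 0.0366]
eef_rot: [-0.507, 3.1, -0.001]
force: [-0.7, -0.2, -3.0]
opening: 0.0245
finger_force: 69.2
```

Call:
arm_command(commands=[[0,0,0.008,0,0,0],[0,0,0.016,0,0,0],[0,0,0.024,0,0,0],[0,0,0.024,0,0,0]])

```text
t: 7.0
tcp_pos: [0.5929, -0.2279, 0.0331]
eef_rot: [-0.507, 3.1, -0.001]
force: [-2.1, 0.7, 3.3]
opening: 0.025
finger_force: 69.8
```

Call:
arm_command(commands=[[0,0,0,0,0,0],[0,0,0,0,0,0],[0,0,0,0,0,0],[0,0,0,0,0,0],[0,0,0,0,0,0]], claw=1)

```text
t: 7.42
tcp_pos: [0.593, -0.2278, 0.0326]
eef_rot: [-0.508, 3.1, -0.0]
force: [0.3, -1.2, 0.5]
opening: 0.0831
finger_force: 0.0
```

Call:
arm_command(commands=[[0,0,-0.1,0,0,0],[0,0,-0.3,0,0,0],[0,0,-0.55,0,0,0],[0,0,-0.8,0,0,0],[0,0,-0.95,0,0,0]])

```text
t: 7.83
tcp_pos: [0.5941, -0.2279, 0.1791]
eef_rot: [-0.507, 3.096, -0.003]
force: [0.3, 0.5, -0.2]
opening: 0.0852
finger_force: 0.0
```

Run:
```python
from h import *
go(.36,-.29,.2,90)
```

```text
shift [ 1.611  0.105 -0.145] yaw now 108.6 t 7.8333 pos [ 0.5941 -0.2279  0.1791] q7 2.03 op 0.0852
turn deg -18.6 w [-0.001  0.003  0.207]
```

Call:
arm_command(commands=[[0.1,0,0,0,0,0.05],[0.28,0.02,0,0,0,0.1],[0.46,0.03,0,0,0,0.16],[0.64,0.04,0,0,0,0.22],[0.82,0.05,0,0,0,0.28]])

```text
t: 8.25
tcp_pos: [0.4727, -0.26, 0.1752]
eef_rot: [0.188, 3.136, -0.0]
force: [-0.4, -0.7, 0.4]
opening: 0.0854
finger_force: 0.0
```

Run:
```python
from h import *
go(.345,-.29,.18,80)
```

```text
shift [ 0.821 -0.3   -0.033] yaw now 83.1 t 8.25 pos [ 0.4727 -0.26    0.1752] q7 1.78 op 0.0854
turn deg -3.1 w [-0.     0.     0.035]
```

Call:
arm_command(commands=[[0.2,-0.07,0,0,0,0],[0.42,-0.15,0,0,0,0],[0.62,-0.22,0,0,0,0],[0.78,-0.28,0,0,0,0],[0.82,-0.3,0,0,0,0]])

```text
t: 8.67
tcp_pos: [0.342, -0.2914, 0.1751]
eef_rot: [-0.187, -3.133, 0.001]
force: [0.1, -0.3, -0.2]
opening: 0.0856
finger_force: 0.0
```

Run:
```python
from h import *
import pickle
c=arm.capture("wrist"); d=arm.capture("top"); pickle.dump(c,open("wrist3.pkl","wb"));pickle.dump(d,open("top3.pkl","wb"))
xr=(.25,.45);yr=(-.42,-.14)
a=grid(ortho(c,.05,xr,yr,.7),xr,yr,.7)
x2=(.5,.7);y2=(-.36,-.08)
b=grid(ortho(d,.05,x2,y2,.7),x2,y2,.7)
cv2.imwrite("pics/w3.png",np.vstack([a,b]))
go(.333,-.292,.015)
```

```text
shift [ 0.082 -0.015  1.069] yaw now 83.2 t 8.7667 pos [ 0.3454 -0.2911  0.1754] q7 1.99 op 0.0854
```

View pics/w3.png

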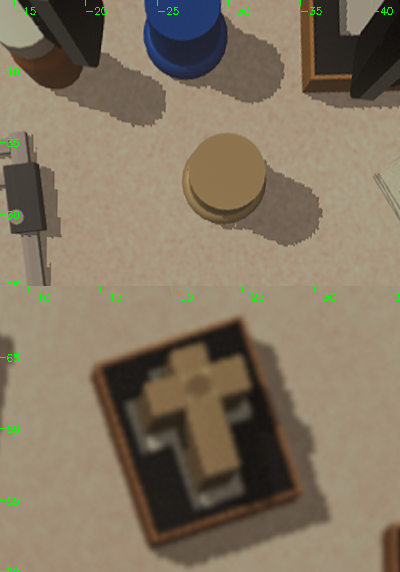

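```bash
cat >> h.py <<'E'
def circ(c,z,xy,r,rad,mm=.5):
    """centre of a disc of radius r (m) at height z near xy by Hough on the ortho view"""
    xr=(xy[0]-rad,xy[0]+rad);yr=(xy[1]-rad,xy[1]+rad)
    g=cv2.GaussianBlur(cv2.cvtColor(ortho(c,z,xr,yr,mm),cv2.COLOR_BGR2GRAY),(5,5),0)
    R0=r*1000/mm
    h=cv2.HoughCircles(g,cv2.HOUGH_GRADIENT,1,200,param1=60,param2=8,minRadius=int(R0*.94),maxRadius=int(R0*1.06))
    u,v,q=h[0,0]; return (xr[1]-v*mm/1000,yr[1]-u*mm/1000,q*mm)
E
python3 - <<'E'
from h import *
import pickle
for n in("wrist3","top3","top1","top"):
    c=pickle.load(open(n+".pkl","rb")); print(n,circ(c,.05,(.332,-.295),.027,.06))
for n in("top","wrist1"): 
    c=pickle.load(open(n+".pkl","rb")); print(n,"capital",circ(c,.05,(.417,.146),.018,.05))
for n in ("top",): print("round tray",circ(pickle.load(open(n+".pkl","rb")),.024,(.617,.232),.042,.07))
go(.33,-.297,.015)
E
```

```text
wrist3 (np.float32(0.32975), np.float32(-0.29825), np.float32(27.1))
top3 (np.float32(0.32525), np.float32(-0.28375), np.float32(28.2))
top1 (np.float32(0.32924998), np.float32(-0.29125), np.float32(27.1))
top (np.float32(0.33124998), np.float32(-0.29925), np.float32(26.4))
top capital (np.float32(0.41425002), np.float32(0.14675), np.float32(16.9))
wrist1 capital (np.float32(0.41375), np.float32(0.14874999), np.float32(17.6))
round tray (np.float32(0.61375), np.float32(0.22974998), np.float32(40.2))
shift [ 0.098 -0.05   1.069] yaw now 83.2 t 8.7667 pos [ 0.3454 -0.2911  0.1754] q7 1.99 op 0.0854
```

Call:
arm_command(commands=[[0.05,-0.03,0.1,0,0,0],[0.1,-0.053,0.3,0,0,0],[0.1,-0.053,0.5,0,0,0],[0.1,-0.053,0.65,0,0,0],[0.1,-0.053,0.7,0,0,0]])

```text
t: 9.18
tcp_pos: [0.3314, -0.2953, 0.0675]
eef_rot: [-0.178, -3.135, -0.004]
force: [1.6, -0.0, -0.7]
opening: 0.0853
finger_force: 0.0
```

Call:
arm_command(commands=[[0,0,0,0,0,0],[0,0,0,0,0,0]])

```text
t: 9.35
tcp_pos: [0.332, -0.2964, 0.0703]
eef_rot: [0.178, 3.136, 0.0]
force: [0.6, -0.5, -0.2]
opening: 0.0852
finger_force: 0.0
```

Run:
```python
from h import *
c=arm.capture("wrist")
print(circ(c,.05,(.33,-.297),.027,.045))
go(.3297,-.2975,.016)
```

```text
(np.float32(0.33025), np.float32(-0.29875), np.float32(27.1))
shift [ 0.016 -0.006  0.366] yaw now 83.5 t 9.4 pos [ 0.3321 -0.2968  0.0709] q7 1.96 op 0.0850
```

Call:
arm_command(commands=[[0.012,-0.012,0.12,0,0,0],[0.012,-0.012,0.23,0,0,0],[0.012,-0.012,0.32,0,0,0],[0.012,-0.012,0.355,0,0,0],[0.012,-0.012,0.355,0,0,0]])

```text
t: 9.82
tcp_pos: [0.3292, -0.2983, 0.017]
eef_rot: [0.18, 3.136, -0.0]
force: [0.5, -0.5, -0.0]
opening: 0.0857
finger_force: 0.0
```

Call:
arm_command(commands=[[0,0,0,0,0,0],[0,0,0,0,0,0],[0,0,0,0,0,0],[0,0,0,0,0,0],[0,0,0,0,0,0]], claw=-1)

```text
t: 10.23
tcp_pos: [0.3294, -0.2988, 0.0182]
eef_rot: [0.181, 3.134, -0.003]
force: [-0.5, 0.7, 10.7]
opening: 0.0528
finger_force: 71.5
```

Call:
arm_command(commands=[[0,0,0,0,0,0],[0,0,0,0,0,0],[0,0,0,0,0,0]])

```text
t: 10.48
tcp_pos: [0.3294, -0.2989, 0.0182]
eef_rot: [0.181, 3.134, -0.003]
force: [-1.1, -0.2, 11.7]
opening: 0.0523
finger_force: 71.5
```

Run:
```python
from h import *
go(.615,.231,.017,83.5)
```

```text
shift [-1.485  3.728  0.005] yaw now 83.4 t 10.4833 pos [ 0.3294 -0.2989  0.0182] q7 1.93 op 0.0523
turn deg 0.1 w [-0.001  0.001 -0.001]
```

Call:
arm_command(commands=[[0,0,-0.08,0,0,0],[0,0,-0.22,0,0,0],[0,0,-0.4,0,0,0],[0,0,-0.58,0,0,0],[0,0,-0.7,0,0,0]])

```text
t: 10.9
tcp_pos: [0.3289, -0.2983, 0.1243]
eef_rot: [0.181, 3.135, -0.002]
force: [-0.4, -1.2, -3.4]
opening: 0.0522
finger_force: 74.2
```

Call:
arm_command(commands=[[-0.03,0.07,0,0,0,0],[-0.08,0.2,0,0,0,0],[-0.15,0.38,0,0,0,0],[-0.22,0.56,0,0,0,0],[-0.3,0.75,0,0,0,0]])

```text
t: 11.32
tcp_pos: [0.386, -0.1909, 0.1222]
eef_rot: [-0.183, -3.136, 0.001]
force: [0.9, 0.3, -3.3]
opening: 0.0523
finger_force: 74.4
```

Call:
arm_command(commands=[[-0.08,0.2,0,0,0,0],[-0.16,0.4,0,0,0,0],[-0.24,0.6,0,0,0,0],[-0.32,0.8,0,0,0,0],[-0.4,1.0,0,0,0,0]])

```text
t: 11.73
tcp_pos: [0.4633, -0.048, 0.1222]
eef_rot: [-0.181, -3.136, 0.0]
force: [0.8, -0.3, -3.9]
opening: 0.0525
finger_force: 74.4
```

Call:
arm_command(commands=[[-0.08,0.2,0,0,0,0],[-0.16,0.4,0,0,0,0],[-0.24,0.6,0,0,0,0],[-0.32,0.8,0,0,0,0],[-0.4,1.0,0,0,0,0]])

```text
t: 12.15
tcp_pos: [0.5401, 0.0939, 0.1221]
eef_rot: [-0.181, -3.136, 0.001]
force: [1.0, -0.5, -2.3]
opening: 0.052
finger_force: 74.4
```

Call:
arm_command(commands=[[-0.08,0.2,0,0,0,0],[-0.16,0.42,0,0,0,0],[-0.25,0.65,0,0,0,0],[-0.32,0.83,0,0,0,0],[-0.37,0.95,0,0,0,0]])

```text
t: 12.57
tcp_pos: [0.6116, 0.2318, 0.1218]
eef_rot: [-0.176, -3.136, -0.003]
force: [0.8, 0.1, -3.6]
opening: 0.0524
finger_force: 74.4
```

Run:
```python
from h import *
import pickle
go(.615,.231,.05,83.5)
c=arm.capture("wrist"); pickle.dump(c,open("wrist4.pkl","wb"))
cv2.imwrite("pics/wr4.png",c["frame"][:,:,::-1])
```

```text
shift [-0.023 -0.004  0.479] yaw now 83.6 t 12.5667 pos [0.6116 0.2318 0.1218] q7 0.92 op 0.0524
turn deg -0.1 w [ 0.001 -0.     0.001]
```

View pics/wr4.png

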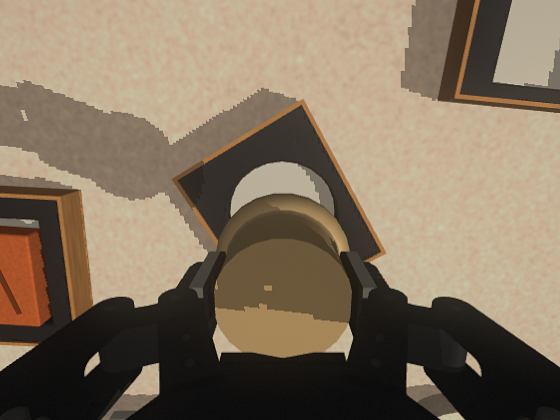

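Run:
```python
from h import *
import pickle
c=pickle.load(open("wrist4.pkl","rb"))
P=p2w(c,[(174,180),(303,100),(385,253)],.026)
print(np.linalg.norm(P[0]-P[1]),np.linalg.norm(P[2]-P[1]),(P[0]+P[2])/2, np.degrees(np.arctan2(*(P[2]-P[1])[1::-1])))
q=p2w(c,[(282,161),(231,205),(334,205)],.024)
A=np.c_[2*q[:,:2],np.ones(3)];s=np.linalg.solve(A,(q[:,:2]**2).sum(1));print("circle",s[:2],np.sqrt(s[2]+s[:2]@s[:2]))
x,y=s[:2]
go(.614,.230,.034)
```

```text
0.11022785846007774 0.1324349979798512 [0.61526822 0.23286625 0.026     ] 23.74481078472818
circle [0.61225138 0.23301867] 0.039845814420385685
shift [-0.013 -0.037  0.585] yaw now 83.7 t 12.6167 pos [0.6126 0.2353 0.1218] q7 0.92 op 0.0525
```

Call:
arm_command(commands=[[-0.01,-0.01,0.08,0,0,0],[-0.018,-0.02,0.2,0,0,0],[-0.018,-0.02,0.34,0,0,0],[-0.018,-0.02,0.45,0,0,0],[-0.018,-0.02,0.49,0,0,0]])

```text
t: 13.03
tcp_pos: [0.6116, 0.2216, 0.0449]
eef_rot: [-0.183, -3.131, 0.006]
force: [-1.4, -0.4, -4.4]
opening: 0.0522
finger_force: 74.5
```

Call:
arm_command(commands=[[0,0,0.02,0,0,0],[0,0,0.04,0,0,0],[0,0,0.06,0,0,0],[0,0,0.075,0,0,0],[0,0,0.08,0,0,0]])

```text
t: 13.45
tcp_pos: [0.6141, 0.2245, 0.0367]
eef_rot: [0.181, 3.136, 0.0]
force: [-0.0, 0.8, -3.1]
opening: 0.0527
finger_force: 74.5
```

Call:
arm_command(commands=[[0,0,0,0,0,0]])

```text
t: 13.53
tcp_pos: [0.614, 0.2245, 0.0366]
eef_rot: [0.181, 3.136, 0.0]
force: [-0.1, -0.5, -3.4]
opening: 0.0523
finger_force: 74.5
```

Call:
arm_command(commands=[[0,0.015,0,0,0,0],[0,0.03,0,0,0,0],[0,0.048,0,0,0,0],[0,0.048,0,0,0,0]])

```text
t: 13.87
tcp_pos: [0.6147, 0.2329, 0.0365]
eef_rot: [0.179, 3.136, 0.001]
force: [0.3, 0.2, -3.7]
opening: 0.0523
finger_force: 74.5
```

Call:
arm_command(commands=[[0,0,0.01,0,0,0],[0,0,0.02,0,0,0],[0,0,0.03,0,0,0],[0,0,0.038,0,0,0],[0,0,0.038,0,0,0]])

```text
t: 14.28
tcp_pos: [0.6146, 0.2314, 0.0305]
eef_rot: [-0.181, -3.136, 0.0]
force: [-0.2, 0.4, -3.0]
opening: 0.0522
finger_force: 75.0
```

Call:
arm_command(commands=[[0,0,0.005,0,0,0],[0,0,0.01,0,0,0],[0,0,0.01,0,0,0]])

```text
t: 14.53
tcp_pos: [0.6147, 0.2315, 0.0304]
eef_rot: [0.181, 3.136, -0.0]
force: [-3.6, -1.7, 7.7]
opening: 0.0524
finger_force: 75.8
```

Call:
arm_command(commands=[[0,0,0,0,0,0],[0,0,0,0,0,0],[0,0,0,0,0,0],[0,0,0,0,0,0]], claw=1)

```text
t: 14.87
tcp_pos: [0.6149, 0.2317, 0.0291]
eef_rot: [0.181, 3.136, 0.0]
force: [-0.5, 0.4, -0.1]
opening: 0.0855
finger_force: 0.0
```

Call:
arm_command(commands=[[0,0,-0.1,0,0,0],[0,0,-0.3,0,0,0],[0,0,-0.55,0,0,0],[0,0,-0.8,0,0,0],[0,0,-0.95,0,0,0]])

```text
t: 15.28
tcp_pos: [0.6159, 0.2323, 0.1757]
eef_rot: [0.181, 3.132, 0.003]
force: [0.6, 0.9, -0.2]
opening: 0.0853
finger_force: 0.0
```

Run:
```python
from h import *
go(.42,.148,.18,83.5)
```

```text
shift [ 1.233 -0.708 -0.035] yaw now 83.4 t 15.2833 pos [0.6159 0.2323 0.1757] q7 0.93 op 0.0853
turn deg 0.1 w [ 0.002  0.002 -0.001]
```

Call:
arm_command(commands=[[0.1,-0.05,0,0,0,0],[0.3,-0.17,0,0,0,0],[0.52,-0.3,0,0,0,0],[0.72,-0.42,0,0,0,0],[0.9,-0.52,0,0,0,0]])

```text
t: 15.7
tcp_pos: [0.4696, 0.1685, 0.1715]
eef_rot: [-0.181, -3.136, 0.001]
force: [-0.2, -0.0, 0.0]
opening: 0.0856
finger_force: 0.0
```

Call:
arm_command(commands=[[0.15,-0.09,0,0,0,0],[0.27,-0.16,0,0,0,0],[0.33,-0.19,0,0,0,0],[0.33,-0.19,0,0,0,0]])

```text
t: 16.03
tcp_pos: [0.4178, 0.1463, 0.1719]
eef_rot: [-0.181, -3.136, 0.001]
force: [-0.3, -0.4, 0.7]
opening: 0.0853
finger_force: 0.0
```

Run:
```python
from h import *
import pickle
c=arm.capture("wrist"); d=arm.capture("top"); pickle.dump(c,open("wrist5.pkl","wb"))
xr=(.36,.46);yr=(.08,.21)
a=grid(ortho(c,.014,xr,yr,.35),xr,yr,.35,.01)
x2=(.53,.7);y2=(.165,.295)
b=grid(ortho(d,.06,x2,y2,.35),x2,y2,.35,.01)
cv2.imwrite("pics/w5.png",np.vstack([a,b[:,:a.shape[1]]]))
print(circ(c,.05,(.414,.148),.018,.035),circ(d,.062,(.615,.232),.027,.045))
go(.414,.148,.02,83.5)
```

```text
(np.float32(0.41375), np.float32(0.14925), np.float32(18.7)) (np.float32(0.61875004), np.float32(0.23075001), np.float32(26.2))
shift [ 0.045 -0.004  1.013] yaw now 83.4 t 16.1333 pos [0.4205 0.1476 0.172 ] q7 0.94 op 0.0855
turn deg 0.1 w [ 0.001  0.001 -0.001]
```

View pics/w5.png

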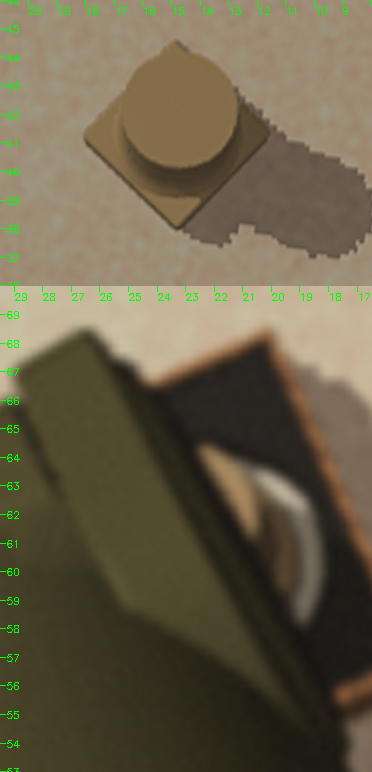

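Call:
arm_command(commands=[[0.03,0,0.1,0,0,0],[0.045,-0.002,0.3,0,0,0],[0.045,-0.002,0.5,0,0,0],[0.045,-0.002,0.65,0,0,0],[0.045,-0.002,0.7,0,0,0]])

```text
t: 16.55
tcp_pos: [0.4126, 0.1479, 0.0637]
eef_rot: [-0.18, -3.133, 0.001]
force: [0.3, -0.5, -0.1]
opening: 0.0855
finger_force: 0.0
```

Call:
arm_command(commands=[[0,0,0,0,0,0],[0,0,0,0,0,0]])

```text
t: 16.72
tcp_pos: [0.4134, 0.1482, 0.0667]
eef_rot: [-0.18, -3.136, -0.0]
force: [0.7, 0.1, 0.8]
opening: 0.0851
finger_force: 0.0
```

Run:
```python
from h import *
go(.4135,.1487,.021,83.5)
```

```text
shift [-0.     0.004  0.304] yaw now 83.4 t 16.7167 pos [0.4134 0.1482 0.0667] q7 0.85 op 0.0851
turn deg 0.1 w [ 0.    -0.    -0.001]
```

Call:
arm_command(commands=[[0,0.004,0.1,0,0,0],[0,0.004,0.2,0,0,0],[0,0.004,0.28,0,0,0],[0,0.004,0.304,0,0,0],[0,0.004,0.304,0,0,0]])

```text
t: 17.13
tcp_pos: [0.4132, 0.1484, 0.0214]
eef_rot: [0.181, 3.136, 0.0]
force: [-0.1, -0.4, -0.2]
opening: 0.0854
finger_force: 0.0
```

Call:
arm_command(commands=[[0,0,0,0,0,0],[0,0,0,0,0,0],[0,0,0,0,0,0],[0,0,0,0,0,0],[0,0,0,0,0,0]], claw=-1)

```text
t: 17.55
tcp_pos: [0.4129, 0.1481, 0.0219]
eef_rot: [0.181, 3.135, 0.0]
force: [-1.2, -0.8, 10.5]
opening: 0.0343
finger_force: 68.7
```

Call:
arm_command(commands=[[0,0,0,0,0,0],[0,0,0,0,0,0],[0,0,0,0,0,0]])

```text
t: 17.8
tcp_pos: [0.4129, 0.1481, 0.0219]
eef_rot: [0.181, 3.135, 0.0]
force: [-1.5, -0.1, 10.5]
opening: 0.0344
finger_force: 68.7
```

Run:
```python
from h import *
go(.474,-.42,.05,38.5)
```

```text
shift [-0.841 -3.716 -0.188] yaw now 83.4 t 17.8 pos [0.4129 0.1481 0.0219] q7 0.82 op 0.0344
turn deg -44.9 w [0.001 0.001 0.499]
```

Call:
arm_command(commands=[[0,0,-0.08,0,0,0],[0,0,-0.22,0,0,0],[0,0,-0.42,0,0,0],[0,0,-0.6,0,0,0],[0,0,-0.73,0,0,0]])

```text
t: 18.22
tcp_pos: [0.4126, 0.1482, 0.1326]
eef_rot: [0.181, 3.135, 0.001]
force: [0.6, -0.5, -0.9]
opening: 0.0346
finger_force: 69.9
```

Call:
arm_command(commands=[[-0.015,-0.07,0,0,0,0],[-0.045,-0.2,0,0,0,0],[-0.08,-0.36,0,0,0,0],[-0.12,-0.54,0,0,0,0],[-0.163,-0.72,0,0,0,0]])

```text
t: 18.63
tcp_pos: [0.4235, 0.0364, 0.1297]
eef_rot: [-0.18, -3.135, 0.001]
force: [-0.1, 0.8, -2.4]
opening: 0.0342
finger_force: 70.0
```

Call:
arm_command(commands=[[-0.045,-0.2,0,0,0,0],[-0.09,-0.4,0,0,0,0],[-0.135,-0.6,0,0,0,0],[-0.18,-0.8,0,0,0,0],[-0.226,-1.0,0,0,0,0]])

```text
t: 19.05
tcp_pos: [0.4397, -0.1169, 0.1296]
eef_rot: [-0.181, -3.135, 0.0]
force: [1.3, 1.0, -3.6]
opening: 0.0342
finger_force: 70.0
```

Call:
arm_command(commands=[[-0.045,-0.2,0,0,0,0],[-0.09,-0.4,0,0,0,0],[-0.135,-0.6,0,0,0,0],[-0.18,-0.8,0,0,0,0],[-0.226,-1.0,0,0,0,0]])

```text
t: 19.47
tcp_pos: [0.4559, -0.2697, 0.1293]
eef_rot: [-0.182, -3.134, -0.001]
force: [0.1, 0.5, -1.7]
opening: 0.0343
finger_force: 70.0
```

Call:
arm_command(commands=[[-0.045,-0.2,0,0,0,0.05],[-0.095,-0.42,0,0,0,0.11],[-0.15,-0.66,0,0,0,0.18],[-0.2,-0.88,0,0,0,0.25],[-0.226,-1.0,0,0,0,0.32]])

```text
t: 19.88
tcp_pos: [0.4714, -0.4258, 0.1289]
eef_rot: [-0.969, -2.987, 0.004]
force: [-0.1, -0.3, -1.6]
opening: 0.0344
finger_force: 70.1
```

Call:
arm_command(commands=[[0,0,0,0,0,0.07],[0,0,0,0,0,0.14],[0,0,0,0,0,0.18],[0,0,0,0,0,0.18],[0,0,0,0,0,0.18]])

```text
t: 20.3
tcp_pos: [0.4728, -0.4206, 0.1293]
eef_rot: [-1.363, -2.828, 0.0]
force: [-0.3, 0.2, -2.3]
opening: 0.0344
finger_force: 70.1
```

Run:
```python
from h import *
import pickle
c=arm.capture("wrist"); pickle.dump(c,open("wrist6.pkl","wb"))
cv2.imwrite("pics/wr6.png",c["frame"][:,:,::-1])
go(.474,-.42,.05,38.5)
```

```text
shift [-0.002  0.008  0.53 ] yaw now 38.5 t 20.35 pos [ 0.473  -0.4206  0.1296] q7 1.38 op 0.0344
turn deg -0.0 w [-0.    -0.001  0.   ]
```

View pics/wr6.png

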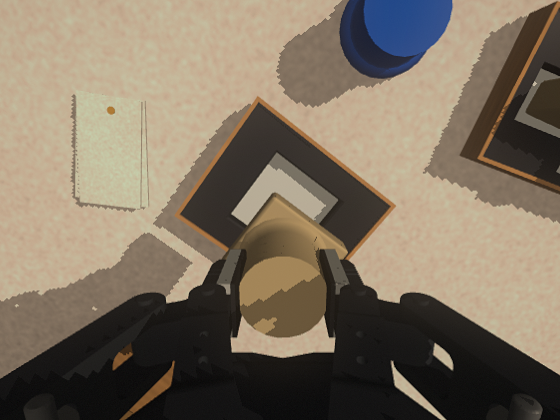

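Run:
```python
from h import *
import pickle
c=pickle.load(open("wrist6.pkl","rb"))
P=p2w(c,[(178,215),(258,98),(396,206)],.026)
print(np.linalg.norm(P[0]-P[1]),np.linalg.norm(P[2]-P[1]),(P[0]+P[2])/2,np.degrees(np.arctan2(*(P[2]-P[1])[1::-1])))
# slab side directions at underside z~.1077 + .014
Q=p2w(c,[(275,193),(345,247)],.115);print("slab edge ang",np.degrees(np.arctan2(*(Q[1]-Q[0])[1::-1])),np.linalg.norm(Q[1]-Q[0]))
```

```text
0.10868738314040803 0.13299576290251292 [ 0.47509136 -0.41752953  0.026     ] 1.5691853668023998
slab edge ang 0.1960352159174948 0.04583984859734663
```

Call:
arm_command(commands=[[0,0.01,0.08,0,0,0],[0,0.015,0.2,0,0,0],[0,0.015,0.34,0,0,0],[0,0.015,0.45,0,0,0],[0,0.015,0.5,0,0,0]])

```text
t: 20.77
tcp_pos: [0.4742, -0.4183, 0.0529]
eef_rot: [-1.363, -2.827, -0.001]
force: [-0.2, 0.6, -3.1]
opening: 0.034
finger_force: 70.1
```

Call:
arm_command(commands=[[0,0,0,0,0,0],[0,0,0,0,0,0]])

```text
t: 20.93
tcp_pos: [0.4754, -0.4194, 0.0556]
eef_rot: [-1.366, -2.829, -0.0]
force: [-0.0, 0.2, -1.7]
opening: 0.0343
finger_force: 70.0
```

Run:
```python
from h import *
go(.475,-.419,.034,38.5)
```

```text
shift [ 0.004 -0.     0.144] yaw now 38.4 t 20.9333 pos [ 0.4754 -0.4194  0.0556] q7 1.38 op 0.0343
turn deg 0.1 w [-0.    -0.    -0.001]
```

Call:
arm_command(commands=[[0,0,0.03,0,0,0],[0,0,0.06,0,0,0],[0,0,0.09,0,0,0],[0,0,0.115,0,0,0],[0,0,0.13,0,0,0]])

```text
t: 21.35
tcp_pos: [0.4754, -0.4191, 0.0355]
eef_rot: [-1.367, -2.828, -0.0]
force: [-0.0, 0.4, -2.5]
opening: 0.0347
finger_force: 70.0
```

Call:
arm_command(commands=[[0,0,0.005,0,0,0],[0,0,0.01,0,0,0],[0,0,0.016,0,0,0],[0,0,0.016,0,0,0]])

```text
t: 21.68
tcp_pos: [0.4755, -0.4193, 0.034]
eef_rot: [1.367, 2.828, -0.0]
force: [-0.5, 0.3, 2.0]
opening: 0.0343
finger_force: 70.6
```

Call:
arm_command(commands=[[0,0,0,0,0,0],[0,0,0,0,0,0],[0,0,0,0,0,0],[0,0,0,0,0,0]], claw=1)

```text
t: 22.02
tcp_pos: [0.4756, -0.4195, 0.0337]
eef_rot: [1.367, 2.828, -0.0]
force: [0.6, -0.4, 0.6]
opening: 0.0804
finger_force: 0.0
```

Call:
arm_command(commands=[[0,0,-0.1,0,0,0],[0,0,-0.3,0,0,0],[0,0,-0.55,0,0,-0.07],[0,0,-0.8,0,0,-0.14],[0,0,-0.95,0,0,-0.21]])

```text
t: 22.43
tcp_pos: [0.4764, -0.4202, 0.1803]
eef_rot: [0.875, 3.013, -0.004]
force: [1.1, -0.6, 0.2]
opening: 0.0853
finger_force: 0.0
```

Call:
arm_command(commands=[[0,0,0,0,0,-0.07],[0,0,0,0,0,-0.13],[0,0,0,0,0,-0.13]])

```text
t: 22.68
tcp_pos: [0.4755, -0.4196, 0.1769]
eef_rot: [0.566, 3.089, -0.001]
force: [0.3, -0.0, -1.1]
opening: 0.0856
finger_force: 0.0
```

Run:
```python
from h import *
go(.44,.008,.18,69)
```

```text
shift [ 1.232  2.581 -0.024] yaw now 69.2 t 22.6833 pos [ 0.4755 -0.4196  0.1769] q7 1.82 op 0.0856
turn deg -0.2 w [-0.     0.001  0.002]
```

Call:
arm_command(commands=[[0.05,0.1,0,0,0,0],[0.14,0.3,0,0,0,0],[0.24,0.5,0,0,0,0],[0.34,0.71,0,0,0,0],[0.44,0.92,0,0,0,0]])

```text
t: 23.1
tcp_pos: [0.4627, -0.2654, 0.1757]
eef_rot: [-0.579, -3.087, -0.001]
force: [1.5, 0.5, 0.1]
opening: 0.0855
finger_force: 0.0
```

Call:
arm_command(commands=[[0.1,0.2,0,0,0,0],[0.19,0.4,0,0,0,0],[0.285,0.6,0,0,0,0],[0.38,0.8,0,0,0,0],[0.47,0.98,0,0,0,0]])

```text
t: 23.52
tcp_pos: [0.4497, -0.1023, 0.176]
eef_rot: [-0.577, -3.088, -0.001]
force: [-0.3, -0.1, -0.8]
opening: 0.0854
finger_force: 0.0
```

Call:
arm_command(commands=[[0.1,0.2,0,0,0,0],[0.19,0.4,0,0,0,0],[0.27,0.57,0,0,0,0],[0.32,0.68,0,0,0,0],[0.32,0.68,0,0,0,0]])

```text
t: 23.93
tcp_pos: [0.4416, 0.0125, 0.1761]
eef_rot: [-0.569, -3.089, -0.003]
force: [-0.3, 0.0, -0.5]
opening: 0.0854
finger_force: 0.0
```

Run:
```python
from h import *
import pickle
c=arm.capture("wrist"); d=arm.capture("top"); pickle.dump(c,open("wrist7.pkl","wb"))
xr=(.37,.51);yr=(-.06,.07)
a=grid(ortho(c,.05,xr,yr,.35),xr,yr,.35,.01)
x2=(.4,.54);y2=(-.48,-.35)
b=grid(ortho(d,.05,x2,y2,.35),x2,y2,.35,.01)
cv2.imwrite("pics/w7.png",np.hstack([a,b]))
go(.438,.008,.019,69)
```

```text
shift [ 0.022 -0.012  1.047] yaw now 69.0 t 24.0333 pos [0.4418 0.0085 0.176 ] q7 1.03 op 0.0856
turn deg 0.0 w [-0. -0. -0.]
```

View pics/w7.png

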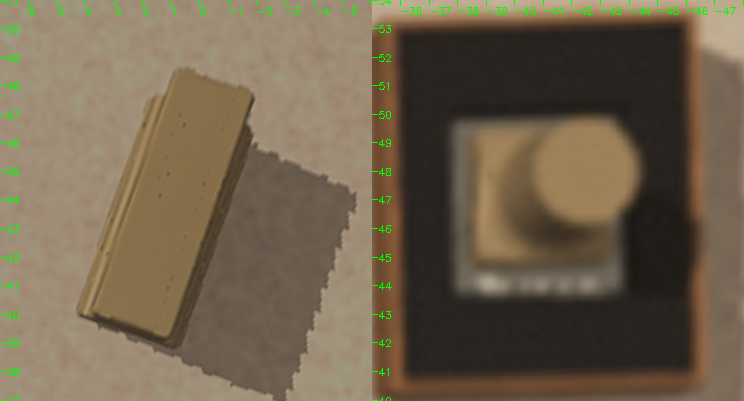

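Call:
arm_command(commands=[[0.01,0,0.1,0,0,-0.01],[0.017,0,0.3,0,0,-0.024],[0.017,0,0.5,0,0,-0.024],[0.017,0,0.65,0,0,-0.024],[0.017,0,0.72,0,0,-0.024]])

```text
t: 24.45
tcp_pos: [0.4382, 0.0073, 0.0655]
eef_rot: [-0.52, -3.095, 0.002]
force: [-0.1, -0.2, 0.4]
opening: 0.0858
finger_force: 0.0
```

Call:
arm_command(commands=[[0,0,0,0,0,0],[0,0,0,0,0,0]])

```text
t: 24.62
tcp_pos: [0.4393, 0.0078, 0.0677]
eef_rot: [-0.518, -3.097, 0.001]
force: [0.9, 0.5, -0.2]
opening: 0.0854
finger_force: 0.0
```

Run:
```python
from h import *
go(.4393,.0091,.019,71.2)
```

```text
shift [0.002 0.008 0.325] yaw now 71.0 t 24.6167 pos [0.4393 0.0078 0.0677] q7 0.99 op 0.0854
turn deg 0.2 w [-0.001 -0.001 -0.002]
```

Call:
arm_command(commands=[[0,0.008,0.1,0,0,0],[0,0.008,0.2,0,0,0],[0,0.008,0.28,0,0,0],[0,0.008,0.312,0,0,0],[0,0.008,0.312,0,0,0]])

```text
t: 25.03
tcp_pos: [0.4401, 0.0097, 0.0213]
eef_rot: [-0.516, -3.099, 0.001]
force: [-0.3, -0.6, 0.1]
opening: 0.0858
finger_force: 0.0
```

Call:
arm_command(commands=[[0,0,0,0,0,0],[0,0,0,0,0,0],[0,0,0,0,0,0],[0,0,0,0,0,0],[0,0,0,0,0,0]], claw=-1)

```text
t: 25.45
tcp_pos: [0.4401, 0.0098, 0.022]
eef_rot: [0.515, 3.098, -0.001]
force: [-0.7, 0.7, 6.9]
opening: 0.0289
finger_force: 68.4
```

Call:
arm_command(commands=[[0,0,0,0,0,0],[0,0,0,0,0,0],[0,0,0,0,0,0],[0,0,0,0,0,0]])

```text
t: 25.78
tcp_pos: [0.4401, 0.0099, 0.022]
eef_rot: [0.515, 3.098, -0.0]
force: [-1.2, -1.5, 9.2]
opening: 0.0291
finger_force: 69.5
```

Run:
```python
from h import *
go(.488,.428,.13,78.4)
```

```text
shift [ 0.598  2.741 -0.721] yaw now 71.1 t 25.7833 pos [0.4401 0.0099 0.022 ] q7 0.96 op 0.0291
turn deg 7.3 w [-0.     0.001 -0.081]
```

Call:
arm_command(commands=[[0,0,-0.08,0,0,0],[0,0,-0.22,0,0,0],[0,0,-0.42,0,0,0],[0,0,-0.6,0,0,0],[0,0,-0.72,0,0,0]])

```text
t: 26.2
tcp_pos: [0.44, 0.0102, 0.1314]
eef_rot: [0.514, 3.098, 0.0]
force: [0.4, -0.3, -3.4]
opening: 0.0289
finger_force: 70.1
```

Call:
arm_command(commands=[[0.015,0.07,0,0,0,0],[0.045,0.2,0,0,0,0],[0.085,0.38,0,0,0,0],[0.125,0.57,0,0,0,0],[0.168,0.77,0,0,0,0]])

```text
t: 26.62
tcp_pos: [0.4526, 0.1287, 0.1282]
eef_rot: [-0.516, -3.097, 0.001]
force: [0.9, -0.2, -4.1]
opening: 0.0287
finger_force: 70.3
```

Call:
arm_command(commands=[[0.043,0.2,0,0,0,0],[0.087,0.4,0,0,0,0],[0.13,0.6,0,0,0,0],[0.174,0.8,0,0,0,0],[0.218,1.0,0,0,0,0]])

```text
t: 27.03
tcp_pos: [0.4697, 0.282, 0.1277]
eef_rot: [-0.513, -3.098, 0.002]
force: [0.2, 0.1, -4.4]
opening: 0.0287
finger_force: 70.3
```

Call:
arm_command(commands=[[0.043,0.2,0,0,0,-0.02],[0.092,0.42,0,0,0,-0.04],[0.145,0.66,0,0,0,-0.07],[0.19,0.87,0,0,0,-0.081],[0.212,0.97,0,0,0,-0.081]])

```text
t: 27.45
tcp_pos: [0.4853, 0.4339, 0.1272]
eef_rot: [-0.307, -3.124, -0.003]
force: [0.4, 1.4, -2.9]
opening: 0.0289
finger_force: 70.2
```

Call:
arm_command(commands=[[0,0,0,0,0,0],[0,0,0,0,0,0],[0,0,0,0,0,0]])

```text
t: 27.7
tcp_pos: [0.4871, 0.4269, 0.1277]
eef_rot: [-0.316, -3.124, 0.005]
force: [-0.0, -0.9, -2.6]
opening: 0.029
finger_force: 70.2
```

Run:
```python
from h import *
import pickle
c=arm.capture("wrist"); pickle.dump(c,open("wrist8.pkl","wb"))
cv2.imwrite("pics/wr8.png",c["frame"][:,:,::-1])
go(.488,.428,.05,78.4)
```

```text
shift [-0.002  0.012  0.521] yaw now 78.4 t 27.75 pos [0.4875 0.4265 0.1282] q7 0.45 op 0.0288
turn deg 0.0 w [-0.002 -0.    -0.   ]
```

View pics/wr8.png

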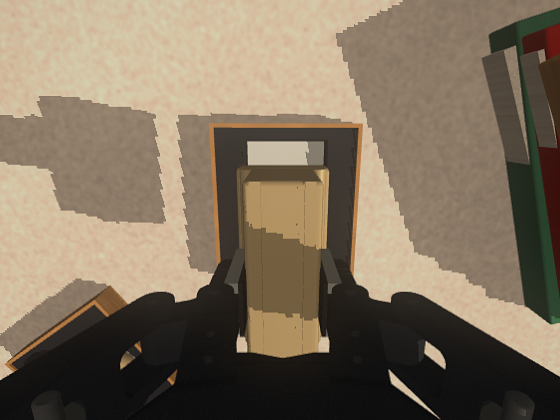

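Run:
```python
from h import *
import pickle
c=pickle.load(open("wrist8.pkl","rb"))
P=p2w(c,[(210,124),(362,124),(247,141),(325,141)],.026)
e=P[0]-P[1];a=np.arctan2(e[1],e[0]);u=np.array([np.sin(a),-np.cos(a)]);
print(np.linalg.norm(e),np.linalg.norm(P[2]-P[3]),np.degrees(a)%180)
for s in(1,-1): print((P[0]+P[1])[:2]/2+s*u*.067,(P[2]+P[3])[:2]/2+s*u*.054)
Q=p2w(c,[(240,168),(328,168)],.112); print("foot end",Q.mean(0),np.linalg.norm(Q[0]-Q[1]))
print("foot centre",[Q.mean(0)[:2]+s*u*.046 for s in(1,-1)])
go(.488,.428,.034,78.4)
```

```text
0.1105847802838612 0.05748441472358254 78.42363823658567
[0.35752552 0.45670637] [0.38214595 0.45172847]
[0.48879971 0.42981609] [0.48794902 0.4300557 ]
foot end [0.44323751 0.43761306 0.112     ] 0.04294021985149423
foot centre [array([0.39817323, 0.44684405]), array([0.48830178, 0.42838207])]
shift [-0.002  0.012  0.628] yaw now 78.4 t 27.75 pos [0.4875 0.4265 0.1282] q7 0.45 op 0.0288
turn deg 0.0 w [-0.002 -0.    -0.   ]
```

Call:
arm_command(commands=[[0,0.01,0.08,0,0,0],[0,0.01,0.2,0,0,0],[0,0.01,0.34,0,0,0],[0,0.01,0.44,0,0,0],[0,0.01,0.5,0,0,0]])

```text
t: 28.17
tcp_pos: [0.4875, 0.4276, 0.0516]
eef_rot: [-0.318, -3.124, 0.004]
force: [-0.9, 0.0, -2.7]
opening: 0.0288
finger_force: 70.2
```

Call:
arm_command(commands=[[0,0,0,0,0,0],[0,0,0,0,0,0]])

```text
t: 28.33
tcp_pos: [0.4881, 0.429, 0.054]
eef_rot: [-0.317, -3.125, 0.001]
force: [0.1, 0.4, -3.6]
opening: 0.029
finger_force: 70.2
```

Run:
```python
from h import *
go(.488,.4285,.034,78.4)
```

```text
shift [ 0.    -0.004  0.133] yaw now 78.4 t 28.3333 pos [0.4881 0.429  0.054 ] q7 0.43 op 0.0290
turn deg -0.0 w [-0. -0.  0.]
```

Call:
arm_command(commands=[[0,0,0.03,0,0,0],[0,0,0.06,0,0,0],[0,0,0.09,0,0,0],[0,0,0.11,0,0,0],[0,0,0.12,0,0,0]])

```text
t: 28.75
tcp_pos: [0.4879, 0.4294, 0.0358]
eef_rot: [-0.316, -3.125, 0.001]
force: [-0.5, -0.4, -4.4]
opening: 0.0291
finger_force: 70.2
```

Call:
arm_command(commands=[[0,0,0.005,0,0,0],[0,0,0.01,0,0,0],[0,0,0.016,0,0,0],[0,0,0.016,0,0,0]])

```text
t: 29.08
tcp_pos: [0.4881, 0.4297, 0.0342]
eef_rot: [0.316, 3.125, 0.0]
force: [-0.7, -0.6, -1.2]
opening: 0.0288
finger_force: 70.4
```

Call:
arm_command(commands=[[0,0,0.004,0,0,0],[0,0,0.006,0,0,0],[0,0,0.006,0,0,0]])

```text
t: 29.33
tcp_pos: [0.4882, 0.4297, 0.0342]
eef_rot: [0.316, 3.125, 0.001]
force: [-2.2, -1.9, 6.0]
opening: 0.0288
finger_force: 71.4
```

Call:
arm_command(commands=[[0,0,0,0,0,0],[0,0,0,0,0,0],[0,0,0,0,0,0],[0,0,0,0,0,0]], claw=1)

```text
t: 29.67
tcp_pos: [0.4882, 0.4297, 0.033]
eef_rot: [0.316, 3.125, 0.0]
force: [-0.9, 0.5, -0.0]
opening: 0.0757
finger_force: 0.0
```

Call:
arm_command(commands=[[0,0,-0.1,0,0,0],[0,0,-0.3,0,0,0],[0,0,-0.55,0,0,0],[0,0,-0.8,0,0,0],[0,0,-0.95,0,0,0]])

```text
t: 30.08
tcp_pos: [0.4889, 0.4306, 0.1796]
eef_rot: [0.316, 3.123, 0.006]
force: [1.4, 1.2, 0.9]
opening: 0.0854
finger_force: 0.0
```

Call:
arm_command(commands=[[0.2,0.1,0,0,0,0],[0.4,0.2,0,0,0,0],[0.6,0.35,0,0,0,0],[0.8,0.5,0,0,0,0],[0.95,0.6,0,0,0,0]])

```text
t: 30.5
tcp_pos: [0.3633, 0.5491, 0.1757]
eef_rot: [-0.312, -3.125, -0.003]
force: [0.4, 0.4, -0.7]
opening: 0.0852
finger_force: 0.0
```

Call:
arm_command(commands=[[0.1,0.15,0,0,0,0],[0.2,0.3,0,0,0,0],[0.3,0.4,0,0,0,0],[0.3,0.4,0,0,0,0]])

```text
t: 30.83
tcp_pos: [0.3291, 0.6186, 0.175]
eef_rot: [-0.306, -3.123, -0.004]
force: [-0.8, 0.3, -0.7]
opening: 0.0854
finger_force: 0.0
```

Run:
```python
from h import *
c=arm.capture("top"); f=c["frame"][:,:,::-1]
cv2.imwrite("pics/fin.png",cv2.resize(f[80:240,50:500],None,fx=1.77,fy=1.77,interpolation=2))
print(arm.sense()["t"],circ(c,.062,(.615,.232),.027,.06),circ(c,.062,(.475,-.419),.018,.05))
```

```text
30.8833 (np.float32(0.61775), np.float32(0.23124999), np.float32(27.1)) (np.float32(0.47824997), np.float32(-0.41974998), np.float32(18.15))
```

View pics/fin.png

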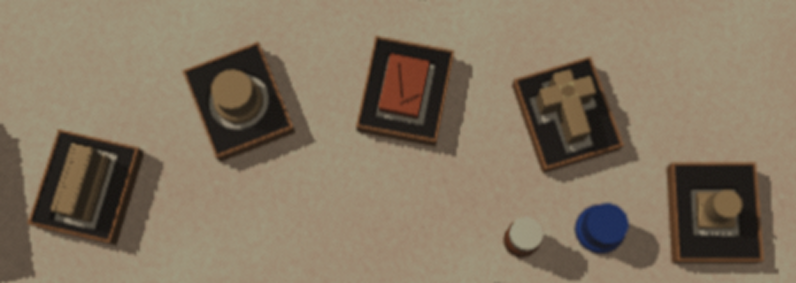

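All four fragments are in their own trays: moulding at (88,185), column base at (238,98), cross at (568,108) and capital at (716,210). The tile at (405,85) and jar at (525,237) have not moved.

```bash
python3 -c "
from station import arm
print(arm.sign_off())"
```

```text
the job is handed in; nothing more can be done
None
```

I packed all four fragments in their matching trays, set down gently and released, with the jar and tile left in place, and handed the job in at about 31 s of the 104 s allowed; the sign-off returned no verdict.

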